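Fit the spindle ring and hold the moulder's sprung hood

ROBOT

A 7-joint arm with a two-finger parallel gripper is mounted at the origin on the work surface. World frame = base frame: x ahead of the robot, y to its left, z up, the work surface at z = 0. Lengths are in mm, angles in rad, forces in N, time in s.
With the tool pointing down it reaches from about 400 to 875 mm from the base axis. Payload 4.4 kg.
Tool frame: the origin (TCP) lies on the centre line of the jaws, within the pads' length; the fingertips stand 25 mm ahead of it and the grasp point (between the pads) lies 6 mm ahead of it (ctrl.finger_overhang is the distance from the TCP to the fingertips, in mm); z points along the fingers, y is the line along which they close (so a half turn about z gives the same grasp; the last joint's range is limited). The gripper opens to 85 mm and grips with 20 to 120 N. Pads are 22 mm wide; open, the fingers measure 114 mm over their backs; the gripper's body (76 mm by 85 mm) begins 54 mm behind the grasp point. The pads swing forward as they close: fully open they stand 13 mm farther back than shut.
Start: joints at [-1.232, 0.628, 0.038, 1.517, -0.027, 0.996, -0.02], TCP at [255.972, 597.491, 256.313] pointing down, gripper open.
Joint ranges: [-3.06, 3.06], [-0.37, 2.12], [-1.25, 1.32], [0.18, 2.47], [-1.1, 4.24], [0.23, 1.98], [-2.94, 2.94]. Speed limits (rad/s): [2.57, 2.57, 3.14, 3.14, 3.14, 3.14, 3.14].

INTERFACE

Orientations are given as [roll, pitch, yaw] about the fixed x, y, z axes, in that order (R = Rz(yaw) Ry(pitch) Rx(roll)).
In Python, from cell import ctrl gives the robot as it stands. The module is installed in compiled form; this text tells all that it offers.
- The arm moves only by the tool play_rows, never from a script. Its argument "targets" is a list of rows, each a list of 5 numbers: the closure, from 0 (fully open) to 1 (shut), then the shift along the tool's x, y, z in cm, then the turn about the tool's z in degrees. In form: [[gripper, dx, dy, dz, spin], ...]. A call has 1 to 10 rows; each row is the pose to reach, as a shift and turn from the pose commanded when the call began, along the tool's axes at that moment; what a row does not reach only later rows make up. A row lasts 1/10 s, in which the tool goes at most 50 mm and 8.59 degrees, less where a joint would pass 70% of its speed; a pose out of reach is approached as far as the arm can. A call with a gripper value outside its range is refused whole. The fingers move at their own pace and stop on an object; the grip force is fixed at half the most. Time passes only in rows, so rows that repeat a pose let the fingers close. It gives the time, the measured TCP pose, the force, the opening and the grip force at its end, in the units of the state.
- ctrl.read_state(): the state, without advancing time (a new reading comes with each control period).
- ctrl.get_image(name): name is "side" or "top" or "wrist"; returns (picture, depth): 480x640x3 uint8, red, green, blue; 480x640 float32, mm along the optical axis (not along the pixel's ray), 0 where there is no reading.
- ctrl.calibration(name): a dict with "vfov" (degrees; the focal length in pixels is half the picture's height over the tangent of half this angle, whatever the lens; pixels are square), "cx", "cy" (the principal point, pixels), "k1" (the pictures are not rectified: a ray, as slopes to the right and down, at radius r is drawn at 1 + k1 r^2 times it, then the intrinsics apply), "extrinsics" (4x4, takes a point from camera to world coordinates); the wrist camera has in their place "mount" (4x4, takes a point from camera to tool coordinates, whose origin is the TCP and whose axes are the flange's). Camera axes: x right, y down, z forward; pixel columns grow to the right and rows downward; lengths in mm; the calibration is good to about 2 mm. A picture is of the moment at which its call begins: read the wrist's pose just before it. calibration takes no time and is no camera call.
- ctrl.finish_job(): hands the job in; it is judged then, once.
Trained networks look in the newest picture that a camera, given by its name, has taken for a name from the list of things; names that differ only in an ending like _2 or _b are one class to them, and where a whole thing is asked for, a point or a joint stands for the part that bears it (a point fixed in the world has none). Each returns a list of dicts, best first, with "confidence" (0 to 1); they miss things now and then, are a little off and sometimes report something else, mostly with a low value. They report only what shows in the picture. A call takes as long as a camera call. They do not tell look-alikes from the thing itself.
- ctrl.search_frame(camera, name): "bbox" ([left, top, right, bottom] in pixels, round what is visible of it).
- ctrl.trace(camera, name): "pixels" (480x640 bool, what is visible of it) and "bbox" ([left, top, right, bottom] in pixels, round what is visible of it).
The state is a dict: "clock": time; "qpos": joint angles; "qd": joint speeds; "tau": joint torques, N m; "eef_pos": TCP position; "tool_rot": TCP orientation; "force": force on the tool from outside, world axes, zero at the start; "torque": the same for the moment, N m; "width": finger opening in mm; "gripper_force": force on a finger pad.
Only numpy, scipy, OpenCV 4.12 (cv2) and the standard library are available. Lean on these libraries where they do the work, as an engineer would, in place of code of your own. Each camera call takes 0.05 s, during which the arm holds its last target. There are 200 camera calls.

TASK

Set up the bench moulder: slide the loose steel spacer ring over the upright spindle until it sits fully home on the shoulder, and let it go. Then lift the sprung hood by its bar a little past its balance point (60 degrees, the brass mark), keeping hold so that it does not fly open to its stop, and bring it back to just below the balance point, within ten degrees. Finish still holding the hood there, at rest, so that the fitter can reach under it; leave the ring on the spindle and do not disturb the other things on the bench.

Things in the scene. Friction and masses are not known exactly. Their poses are not given: they have to be found in the camera images.
- machine: Bench moulder, bolted down. Origin on the bench; x -125..155, y -185..185 mm; front faces its -x (to the robot). Green base, steel top 60 mm above the bench. Spindle at (0,-130) mm; chip box 115 x 180 mm, top at 108 mm, centred at (67,70) under the hood. Beside the hood (y 178) a thin steel quadrant rod, 75 mm radius about the hinge, up to 190 mm high; a brass pin on it marks the balance angle.
- ring: Plain steel spacer ring (a short thick tube, open at both ends): outside diameter 46 mm, bore 25 mm, height 30 mm, about 0.27 kg. Origin at the centre of its underside, z along its bore. Stands loose on the bench to the left or right of the machine.
- spindle_seat (a point): Centre of the top face of the shoulder (44 mm diameter, 8 mm high) at the foot of the spindle, where the ring's underside must rest; 68 mm above the bench. Axes as the machine's.
- spindle_tip (a point): Top end of the upright spindle, 50 mm above spindle_seat. The spindle is 22 mm in diameter and its last 11 mm taper to 12 mm.
- hood_hinge (a point): Middle of the hood's hinge line, fixed on the machine 112 mm above the bench at its rear; the hinge runs along the machine's y axis. Axes as the machine's.
- hood_grip (a point): Middle of the hood's round dark steel bar: 12 mm thick, parallel to the hinge, 180 mm from it, in the plane of the hood, a green plate 130 x 190 x 4 mm. Two arms (104 mm clear between) carry it 50 mm beyond the plate's front edge, open space between. Shut, it is 112 mm above the bench, 52 mm above the steel top. Axes turn with the hood: x from bar to hinge, y along the bar.
- hood (a joint): Hood angle, rad: 0 shut (level), stop at 1.5. Balance at 1.05 (60 deg): below it the hood falls shut (1.4 N at the bar when shut, less nearer balance), above it the spring throws it open. 0.9 kg, hardly any hinge friction. At angle q the bar is 180 mm x cos q in front of the hinge (machine -x), 180 mm x sin q above it. Just below balance: 0.87 to 1.04.
- nut: Bystander: solid steel spindle cap, a 44 mm disc 14 mm high with a narrower knob on top, 34 mm high in all, no hole. Origin at the centre of its underside. Stands on the other side of the machine from the ring.
- wrench: Bystander: steel wrench 180 mm long lying on the bench right of the machine. Origin near its middle.
- offcut: Bystander: wooden offcut 110 x 70 x 28 mm left of the machine. Origin at the centre of its underside.
There are look-alikes about, which are no part of the job. What is shaped like the ring but pink, purple or turquoise is not meant.

How it is judged (in metres and radians):
On the way, in this order (a step that is already met when the one before it is completed fails the run):
1. the ring sits home on the spindle's shoulder, let go (horizontal distance between ring and spindle_seat below 0.004 m and z of ring in the frame of spindle_seat between -0.003 and 0.004 m and angle between ring's own z axis and vertical below 0.08 rad and contact force between ring and the fingers below 0.05 N), for 0.2 s.
2. the hood is raised past its balance point (value of joint hood above 1.07 rad), for 0.1 s.
At the end, for the whole second after the job is handed in: Fingers hold the hood at rest (under 0.05 rad/s) at 0.85 to 1.045 rad, after being past 1.07; nothing loose props it. The ring is on the shoulder (height and centre within 4 mm, upright within 0.08 rad), not touched by the fingers (all of step 1 and value of joint hood between 0.85 and 1.045 rad and velocity of joint hood between -0.05 and 0.05 rad/s and contact force between hood and the fingers above 0.1 N and contact force between hood and nut below 0.05 N and contact force between hood and wrench below 0.05 N and contact force between hood and offcut below 0.05 N and contact force between hood and ring below 0.05 N); the arm keeps its last pose, push and grip.
It fails at once if the hood flies open to near its stop (over 1.4 rad) (value of joint hood above 1.4 rad).
It fails at once if the nut is disturbed (moved over 20 mm) (distance of nut from where it was at the start of the episode above 0.02 m).
It fails at once if the wrench is disturbed (moved over 20 mm) (distance of wrench from where it was at the start of the episode above 0.02 m).
It fails at once if the offcut is disturbed (moved over 20 mm) (distance of offcut from where it was at the start of the episode above 0.02 m).
It also fails if it takes over 64 s, if anything falls off the work surface, if the arm or the gripper's body presses on something with over 40 N, if the wrist force passes 120 N, or if a joint passes its speed limit or range.

## Working session

There is one attempt and no reset: what is moved stays moved. The work goes in short steps, Python scripts to look and compute and a tool call to move; the robot and the scene stay as the last step left them, time stands still between calls to the robot, and variables do not carry over. Pictures are saved under pics/ and viewed, at most 10 in all, crops included, and the job is handed in when it is done.

Besides the shell and the picture viewer there is one more tool, called after "Request:" as name(argument=value, ...), one argument or row to a line, values as JSON. play_rows: Moves the arm, as the interface text tells. Its arguments: {"type":"object","properties":{"targets":{"type":"array"}},"required":["targets"]}

```bash
mkdir -p pics; cat > h.py <<'E'
import numpy as np, cv2
from cell import ctrl
from scipy.spatial.transform import Rotation as R
def cam(name, st=None):
    c=ctrl.calibration(name)
    if 'extrinsics' in c: return c,np.array(c['extrinsics'])
    T=np.eye(4); T[:3,:3]=R.from_euler('xyz',st['tool_rot']).as_matrix(); T[:3,3]=st['eef_pos']
    return c,T@np.array(c['mount'])
def shot(name,fn=None):
    st=ctrl.read_state(); im,d=ctrl.get_image(name)
    if fn: cv2.imwrite('pics/'+fn,im[:,:,::-1])
    return im,d,st
def pts(name,uv,d,st=None):
    c,E=cam(name,st); f=240/np.tan(np.radians(c['vfov'])/2)
    uv=np.atleast_2d(uv).astype(float)
    k=np.array([[f,0,c['cx']],[0,f,c['cy']],[0,0,1]])
    n=cv2.undistortPoints(uv.reshape(-1,1,2),k,np.array([c['k1'],0,0,0,0.])).reshape(-1,2)
    d=np.atleast_1d(d)
    P=np.c_[n*d[:,None],d]
    return P@E[:3,:3].T+E[:3,3]
def cloud(name,mask,d,st=None):
    v,u=np.nonzero(mask&(d>0)); return pts(name,np.c_[u,v],d[v,u],st)
E
python3 - <<'E'
from h import *
print(ctrl.read_state()['clock'],ctrl.read_state()['tool_rot'])
for n in ['top','side']:
    im,d,st=shot(n,n+'0.png')
    for o in ['machine','ring','hood','nut','wrench','offcut']:
        for r in ctrl.trace(n,o)[:4]:
            P=cloud(n,r['pixels'],d)
            if len(P): print(n,o,round(r['confidence'],2),np.round(r['bbox']),np.round(np.median(P,0)),np.round(np.percentile(P[:,2],97)), np.round(np.median(im[r['pixels']],0)))
E
```

```text
0.0 [-3.13972211e+00  3.53275462e-05  2.73682975e+00]
top machine 0.74 [216. 160. 393. 294.] [582.   4.  62.] 119.0 [139. 133. 133.]
top ring 0.91 [ 80. 265. 110. 289.] [490. 474.  28.] 35.0 [171. 104. 114.]
top ring 0.67 [144. 314. 170. 334.] [381. 341.  29.] 36.0 [ 55. 129. 119.]
top ring 0.63 [162. 260. 188. 286.] [490. 301.  29.] 36.0 [109.  64. 116.]
top ring 0.54 [124. 270. 149. 290.] [472. 387.  28.] 36.0 [138. 129. 124.]
top hood 0.61 [229. 165. 323. 263.] [626.  72. 115.] 120.0 [66. 97. 74.]
top nut 0.66 [473. 262. 493. 279.] [ 479. -382.   16.] 36.0 [134. 126. 124.]
top wrench 0.83 [474. 154. 495. 234.] [ 641. -401.    7.] 12.0 [138. 130. 129.]
top offcut 0.71 [123. 168. 171. 231.] [654. 361.  28.] 34.0 [137.  90.  55.]
side machine 0.96 [277. 177. 419. 322.] [582. -47.  60.] 116.0 [86. 87. 83.]
side ring 0.78 [277. 207. 295. 222.] [492. 288.  22.] 31.0 [51. 23. 62.]
side ring 0.7 [266. 195. 280. 206.] [469. 372.  21.] 32.0 [72. 68. 68.]
side ring 0.62 [239. 203. 257. 218.] [382. 328.  22.] 32.0 [ 4. 66. 63.]
side ring 0.54 [269. 180. 284. 191.] [490. 460.  23.] 32.0 [103.  54.  65.]
side hood 0.77 [302. 200. 386. 243.] [623.  61. 114.] 118.0 [44. 84. 60.]
side nut 0.67 [268. 192. 282. 209.] [471. 371.  21.] 32.0 [71. 68. 67.]
side nut 0.66 [325. 380. 347. 399.] [ 478. -398.   16.] 35.0 [89. 85. 86.]
side wrench 0.65 [376. 371. 460. 395.] [ 646. -407.    7.] 11.0 [123. 117. 117.]
side offcut 0.58 [316. 185. 351. 208.] [643. 351.  27.] 32.0 [121.  75.  39.]
```

```bash
python3 - <<'E'
import cv2,numpy as np
a=cv2.imread('pics/top0.png')
b=cv2.resize(a[140:345,70:400],(800,497),interpolation=cv2.INTER_CUBIC)
cv2.imwrite('pics/crop1.png',b)
E
```

```text
(no output)
```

View pics/crop1.png

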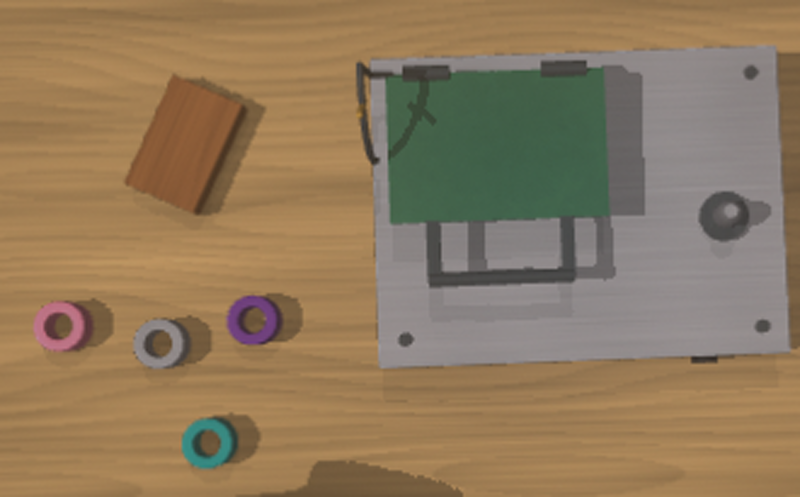

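View pics/side0.png

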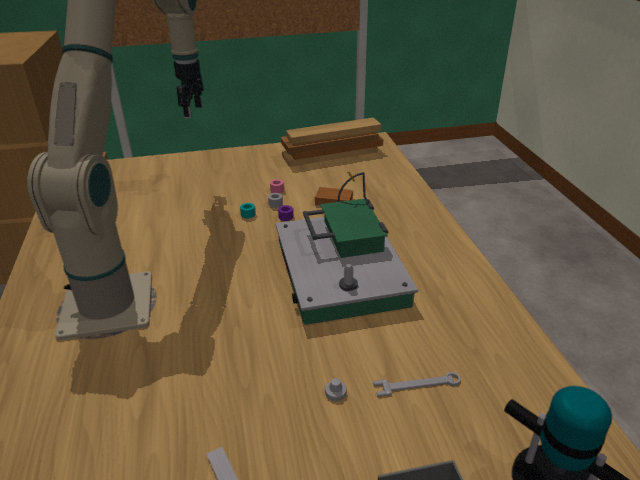

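Four ring-shaped things show in the top picture: pink (95,277), steel grey (136,280), purple (175,273) and turquoise (157,324). The uncoloured steel one at (136,280) is the ring, and the crop confirms it. The spindle is near (371,228), the hood bar near (277,254).

```bash
python3 - <<'E'
from h import *
im,d,st=shot('top')
r=[r for r in ctrl.trace('top','ring') if abs(r['bbox'][0]-124)<8][0]
P=cloud('top',r['pixels'],d); P=P[P[:,2]>24]; 
print('ring',cv2.minEnclosingCircle(P[:,:2].astype(np.float32)),P[:,:2].mean(0),np.median(P[:,2]))
m=np.zeros((480,640),bool); m[150:300,200:410]=1
P=cloud('top',m,d)
Q=P[(P[:,2]>80)&(P[:,1]<-80)]; print('spindle',len(Q),Q.mean(0),Q.min(0),Q.max(0)); Q=Q[Q[:,2]>112];print(Q.mean(0))
T=P[abs(P[:,2]-60)<5]; rect=cv2.minAreaRect(T[:,:2].astype(np.float32)); print('top plate',rect)
# bar line
m=np.zeros((480,640),bool); m[248:262,245:310]=1
Q=cloud('top',m,d); Q=Q[(Q[:,2]>100)]; print('bar',len(Q),np.median(Q,0),Q.min(0),Q.max(0))
E
```

```text
ring ((472.3105773925781, 386.33984375), 22.737834930419922) [472.06683383 386.01106321] 30.58940745310406
spindle 97 [ 570.90864203 -126.23549724  111.12386509] [ 561.52703883 -137.91856939   82.09197817] [ 583.04815622 -117.08671177  124.19335061]
[ 571.70051452 -127.37411319  116.91168088]
top plate ((586.0369873046875, 1.9581451416015625), (280.2161865234375, 369.9334716796875), 0.6144031882286072)
bar 391 [520.6586677   74.34686454 116.64886737] [513.30282464   7.33610603 107.53159961] [534.43434811 135.19363175 124.99033975]
```

```bash
cat >> h.py <<'E'
def go(x,y,z,yawdeg):
    s=ctrl.read_state(); M=R.from_euler('xyz',s['tool_rot']).as_matrix()
    v=M.T@(np.array([x,y,z])-s['eef_pos'])/10
    sp=-((yawdeg-np.degrees(s['tool_rot'][2])+180)%360-180)
    print('t',round(s['clock'],2),'move cm',np.round(v,2),'spin',round(sp,1))
E
python3 -c "
from h import *
go(472.3,386.2,200,80);c,E=cam('wrist',ctrl.read_state());print(np.array(c['mount']).round(2),c['vfov'])"
```

```text
t 0.8 move cm [-28.21 -10.9    5.63] spin 76.8
[[   0.     -0.95   -0.32   82.28]
 [   1.      0.      0.     -0.88]
 [  -0.     -0.32    0.95 -118.34]
 [   0.      0.      0.      1.  ]] 65.01447378890774
```

Request:
play_rows(
  targets=[
    [0, -2, -0.8, 0.4, 6],
    [0, -5.5, -2.1, 1.2, 14],
    [0, -9.5, -3.7, 2, 22],
    [0, -13.5, -5.2, 2.8, 30],
    [0, -17.5, -6.8, 3.6, 38],
    [0, -21.5, -8.3, 4.4, 46],
    [0, -25, -9.7, 5, 54],
    [0, -27.5, -10.6, 5.5, 62],
    [0, -28.2, -10.9, 5.6, 70],
    [0, -28.2, -10.9, 5.6, 76.8],
  ],
)

```text
clock: 1.8
eef_pos: [474.1, 384.0, 200.2]
tool_rot: [3.141, 0.001, 1.387]
force: [0.5, -0.0, 0.2]
width: 85.1
gripper_force: 0.0
```

Request:
play_rows(
  targets=[
    [0, 0, 0, 0, 0],
    [0, 0, 0, 0, 0],
    [0, 0, 0, 0, 0],
  ],
)

```text
clock: 2.1
eef_pos: [471.9, 386.8, 200.4]
tool_rot: [-3.141, -0.0, 1.399]
force: [-0.3, 0.3, 0.2]
width: 85.5
gripper_force: 0.0
```

```bash
python3 - <<'E'
from h import *
im,d,st=shot('wrist','w1.png')
print(st['eef_pos'],np.degrees(st['tool_rot']),st['force'],st['qpos'])
for r in ctrl.trace('wrist','ring'):
    P=cloud('wrist',r['pixels'],d,st); P=P[P[:,2]>24]
    if len(P): print(round(r['confidence'],2),np.round(r['bbox']),np.median(im[r['pixels']],0),cv2.minEnclosingCircle(P[:,:2].astype(np.float32)),P[:,:2].mean(0),np.median(P[:,2]))
E
```

```text
[471.88195849 386.75601609 200.36618369] [-1.79984943e+02 -2.19867299e-02  8.01738335e+01] [-0.30760827  0.34485161  0.15796639] [-0.96737958  0.66416729  0.3851522   1.69888669 -0.31674611  0.84040867
 -0.61461179]
0.96 [190. 254. 251. 313.] [  0. 157. 145.] ((380.7406921386719, 342.91357421875), 22.967182159423828) [381.44455633 344.32472373] 30.42543978964534
0.88 [287. 192. 342. 252.] [176. 170. 173.] ((472.105712890625, 386.08734130859375), 22.741043090820312) [472.23180892 386.99293856] 30.450471983975746
0.71 [328. 273. 382. 337.] [111.   36.  128.5] ((491.1851501464844, 301.8625793457031), 22.932584762573242) [490.83343242 303.97105428] 30.226148440220697
0.61 [288.  70. 351. 134.] [240. 133. 168.] ((490.1658935546875, 474.3088073730469), 22.843971252441406) [490.1724079  475.03843836] 30.607277789724236
```

View pics/w1.png

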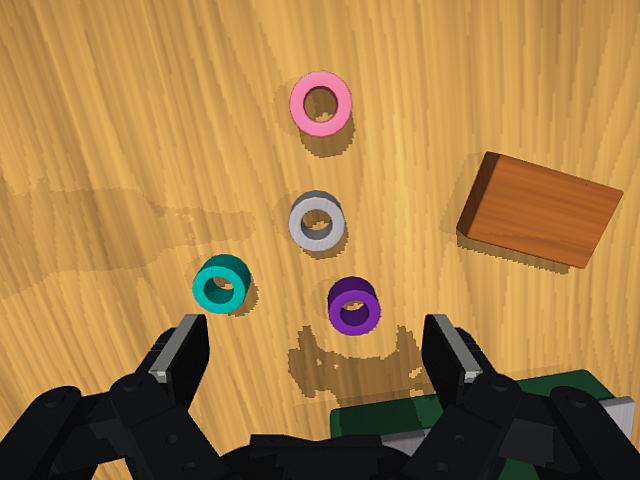

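The wrist view shows the steel ring at (316,222) with its open bore. Its centre is (472.1,386.1), which agrees with the top camera.

Request:
play_rows(
  targets=[
    [0, -0.05, 0, 2.5, 0],
    [0, -0.05, 0, 6, 0],
    [0, -0.05, 0, 9.5, 0],
    [0, -0.05, 0, 12.5, 0],
    [0, -0.05, 0, 15, 0],
    [0, -0.05, 0, 16.5, 0],
    [0, -0.05, 0, 17, 0],
    [0, -0.05, 0, 17, 0],
    [0, -0.05, 0, 17, 0],
    [1, -0.05, 0, 17, 0],
  ],
)

```text
clock: 3.2
eef_pos: [472.9, 386.4, 31.6]
tool_rot: [3.14, -0.002, 1.397]
force: [-0.9, -0.0, -0.2]
width: 73.3
gripper_force: 0.0
```

Request:
play_rows(
  targets=[
    [1, 0, 0, 0, 0],
    [1, 0, 0, 0, 0],
    [1, 0, 0, 0, 0],
    [1, 0, 0, 0, 0],
    [1, 0, 0, 0, 0],
    [1, 0, 0, 0, 0],
    [1, 0, 0, 0, 0],
    [1, 0, 0, 0, 0],
  ],
)

```text
clock: 4.0
eef_pos: [472.5, 386.1, 31.5]
tool_rot: [3.141, -0.001, 1.396]
force: [-1.7, -0.8, 5.9]
width: 44.6
gripper_force: 60.6
```

Request:
play_rows(
  targets=[
    [1, 0, 0, -1, 0],
    [1, 0, 0, -3, 0],
    [1, 0, 0, -6, 0],
    [1, 0, 0, -9.5, 0],
    [1, 0, 0, -13, 0],
    [1, 0, 0, -16, 0],
    [1, 0, 0, -17.5, 0],
    [1, 0, 0, -18, 0],
    [1, 0, 0, -18, 0],
  ],
)

```text
clock: 4.9
eef_pos: [472.0, 385.8, 210.8]
tool_rot: [3.141, -0.001, 1.396]
force: [0.1, 0.6, -2.5]
width: 44.7
gripper_force: 61.6
```

```bash
python3 - <<'E'
from h import *
s=ctrl.read_state(); print(s['width'],s['force'],s['eef_pos'])
go(571.3,-80,210,90)
E
```

```text
44.66137998618727 [ 0.05568671  0.55019672 -2.45437315] [472.01912262 385.78110229 210.80240068]
t 4.9 move cm [-44.15  17.86   0.06] spin -10.0
```

Request:
play_rows(
  targets=[
    [1, -1.5, 0.5, 0, 0],
    [1, -4.5, 1.6, 0, -1],
    [1, -8, 2.8, 0, -2],
    [1, -12, 4.2, 0, -3],
    [1, -16, 5.6, 0, -4],
    [1, -20, 7.1, 0, -5],
    [1, -24, 8.5, 0, -6],
    [1, -28, 9.9, 0, -7],
    [1, -31.5, 11.2, 0, -8.5],
    [1, -34, 12, 0, -10],
  ],
)

```text
clock: 5.9
eef_pos: [530.2, 25.2, 209.2]
tool_rot: [-3.139, 0.002, 1.568]
force: [0.6, 0.3, -2.2]
width: 44.2
gripper_force: 61.6
```

```bash
python3 - <<'E'
from h import *
go(571.3,-200,210,90)
E
```

```text
t 5.9 move cm [-22.5    4.18  -0.04] spin -0.2
```

Request:
play_rows(
  targets=[
    [1, -2.5, 0.5, 0, 0],
    [1, -6, 1.1, 0, 0],
    [1, -10, 1.9, 0, 0],
    [1, -14, 2.6, 0, 0],
    [1, -18, 3.4, 0, 0],
    [1, -21, 4, 0, 0],
    [1, -22, 4.2, 0, 0],
    [1, -22, 4.2, 0, 0],
    [1, -22, 4.2, 0, 0],
    [1, -22, 4.2, 0, 0],
  ],
)

```text
clock: 6.9
eef_pos: [573.0, -187.6, 209.7]
tool_rot: [-3.14, -0.002, 1.573]
force: [-0.4, 0.3, -2.6]
width: 44.3
gripper_force: 61.6
```

```bash
python3 - <<'E'
from h import *
im,d,st=shot('wrist','w2.png')
print(st['eef_pos'],np.degrees(st['tool_rot']))
P=cloud('wrist',np.ones((480,640),bool),d,st)
Q=P[(abs(P[:,0]-571)<40)&(abs(P[:,1]+127)<40)]
for a,b in [(112,125),(75,108),(64,72)]:
    q=Q[(Q[:,2]>a)&(Q[:,2]<b)]
    if len(q): print(a,len(q),cv2.minEnclosingCircle(q[:,:2].astype(np.float32)),q.mean(0),q.min(0),q.max(0))
# ring held
q=P[(P[:,2]>195)&(P[:,2]<225)&(np.hypot(P[:,0]-st['eef_pos'][0],P[:,1]-st['eef_pos'][1])<26)]
print('ring?',len(q))
E
```

```text
[ 572.97382246 -187.6353521   209.74999097] [-1.79921016e+02 -1.05960732e-01  9.01484195e+01]
112 781 ((572.752197265625, -129.7720489501953), 9.3582763671875) [ 572.53477592 -129.20301077  116.83188102] [ 563.53811671 -138.39379732  112.01814229] [ 581.07151406 -120.58670585  120.58358786]
75 111 ((572.5165405273438, -129.88137817382812), 11.074281692504883) [ 571.96112887 -122.16113845   97.33807404] [ 561.63049495 -140.95511701   75.43736507] [ 582.99650814 -118.80721755  107.99144841]
64 2166 ((572.5278930664062, -129.81951904296875), 22.147043228149414) [ 572.58207537 -127.59213883   68.69492406] [ 550.76764706 -151.86014063   66.12030707] [ 594.27027067 -108.69096371   71.94510574]
ring? 11558
```

View pics/w2.png

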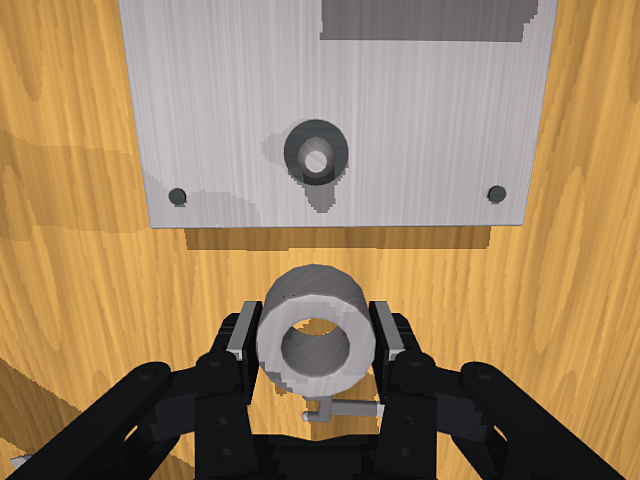

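The wrist view shows the spindle at (316,158) on its dark shoulder, and the held ring at (316,335), level between the pads. Next I measure the ring's position in the hand with the same camera.

```bash
python3 - <<'E'
from h import *
from scipy.optimize import least_squares
im,d,st=shot('wrist')
v,u=np.mgrid[:480,:640]; m=(u>262)&(u<372)&(v>285)&(v<400)&(d>0)
P=cloud('wrist',m,d,st); print(np.percentile(P[:,2],[1,50,90,99]), st['eef_pos'])
zt=np.percentile(P[:,2],70); 
for w in (2,3):
    q=P[abs(P[:,2]-zt)<w]
    # bore boundary: outer circle fits via convex hull and inner radius minimum
    hull=cv2.convexHull(q[:,:2].astype(np.float32))[:,0]
    f=lambda p:np.hypot(hull[:,0]-p[0],hull[:,1]-p[1])-p[2]
    o=least_squares(f,[*st['eef_pos'][:2],23],loss='soft_l1').x
    c=o[:2]; 
    # inner circle: max-min radius
    g=lambda p:-np.percentile(np.hypot(q[:,0]-p[0],q[:,1]-p[1]),.5)
    from scipy.optimize import minimize
    i=minimize(g,c,method='Nelder-Mead')
    print(zt,len(q),'outer',o,'inner',i.x,-i.fun)
E
```

```text
[ -0.622482   207.83581949 209.38336498 210.05438208] [ 573.19196701 -187.72459418  209.9736945 ]
208.7653528031001 6721 outer [ 572.60224799 -187.96993272   22.75663313] inner [ 572.8780222  -187.85954259] 12.384472517143497
208.7653528031001 7012 outer [ 572.64914731 -187.9418125    22.77274001] inner [ 572.86026104 -187.73883832] 12.351725454189834
```

Request:
play_rows(
  targets=[
    [1, 1, 0, 0, 0],
    [1, 3, 0, 0.5, 0],
    [1, 4.8, 0, 1.5, 0],
    [1, 5.6, 0, 3, 0],
    [1, 5.8, 0, 4.2, 0],
    [1, 5.8, 0, 4.8, 0],
    [1, 5.8, 0, 5, 0],
    [1, 5.8, 0, 5, 0],
    [1, 5.8, 0, 5, 0],
    [1, 5.8, 0, 5, 0],
  ],
)

```text
clock: 8.0
eef_pos: [573.6, -132.5, 160.8]
tool_rot: [3.141, 0.0, 1.57]
force: [0.0, 0.2, -1.9]
width: 44.5
gripper_force: 61.6
```

```bash
python3 - <<'E'
from h import *
im,d,st=shot('wrist','w3.png')
print(st['eef_pos'],np.degrees(st['tool_rot']),st['force'])
a=im[250:430,220:420]
cv2.imwrite('pics/w3c.png',cv2.resize(a,(600,540))[:,:,::-1])
E
```

```text
[ 573.63096462 -132.48733549  160.81386754] [1.79943705e+02 1.84637535e-02 8.99651828e+01] [ 0.04369757  0.17096852 -1.85324644]
```

View pics/w3c.png

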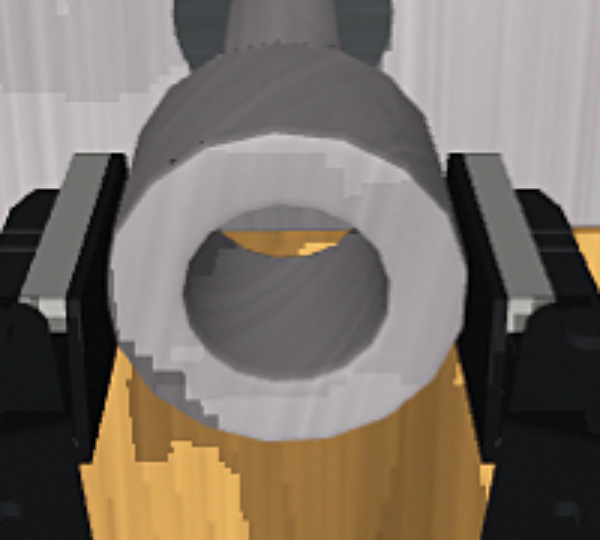

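The crop shows the ring level in the hand. The spindle is seen behind it and centred left to right, and the TCP is about 2.8 mm short in y.

Request:
play_rows(
  targets=[
    [1, 0.28, -0.07, 0, 0],
    [1, 0.28, -0.07, 0, 0],
    [1, 0.28, -0.07, 0, 0],
    [1, 0.28, -0.07, 0.3, 0],
    [1, 0.28, -0.07, 0.3, 0],
  ],
)

```text
clock: 8.55
eef_pos: [572.4, -129.1, 156.9]
tool_rot: [-3.141, -0.0, 1.571]
force: [-0.4, -0.3, -2.4]
width: 44.1
gripper_force: 61.6
```

```bash
python3 - <<'E'
from h import *
for i in range(3):
    im,d,st=shot('wrist'); print(st['eef_pos'],np.degrees(st['tool_rot']),st['force'])
E
```

```text
[ 572.36179558 -129.08208197  156.87260449] [-1.79956204e+02 -8.08300286e-03  9.00024269e+01] [-0.39125596 -0.25204753 -2.37419328]
[ 572.43576829 -129.08443567  156.98479752] [-1.79963503e+02 -6.33208352e-03  9.00055379e+01] [ 1.7769696  -0.49599537 -2.25120004]
[ 572.51792878 -129.16323823  157.09884361] [-1.79975813e+02 -1.26624458e-03  9.00004539e+01] [-0.02959725  0.41211314 -0.98392852]
```

Request:
play_rows(
  targets=[
    [1, -0.05, 0.04, 0.2, 0],
    [1, -0.05, 0.04, 0.6, 0],
    [1, -0.05, 0.04, 0.9, 0],
    [1, -0.05, 0.04, 1.2, 0],
    [1, -0.05, 0.04, 1.5, 0],
    [1, -0.05, 0.04, 1.7, 0],
    [1, -0.05, 0.04, 1.7, 0],
  ],
)

```text
clock: 9.4
eef_pos: [572.8, -129.6, 139.9]
tool_rot: [-3.141, -0.0, 1.571]
force: [0.6, 0.2, -3.0]
width: 44.3
gripper_force: 61.6
```

Ring underside is about 108 mm, engaged on the taper with no side load. Continuing.

Request:
play_rows(
  targets=[
    [1, 0, 0, 0.3, 0],
    [1, 0, 0, 0.6, 0],
    [1, 0, 0, 0.9, 0],
    [1, 0, 0, 1.2, 0],
    [1, 0, 0, 1.5, 0],
    [1, 0, 0, 1.5, 0],
  ],
)

```text
clock: 10.0
eef_pos: [572.7, -129.5, 124.7]
tool_rot: [-3.141, -0.0, 1.571]
force: [-0.2, -0.1, -1.9]
width: 44.4
gripper_force: 61.6
```

Request:
play_rows(
  targets=[
    [1, 0, 0, 0.4, 0],
    [1, 0, 0, 0.8, 0],
    [1, 0, 0, 1.2, 0],
    [1, 0, 0, 1.6, 0],
    [1, 0, 0, 2, 0],
    [1, 0, 0, 2.2, 0],
    [1, 0, 0, 2.4, 0],
    [1, 0, 0, 2.4, 0],
  ],
)

```text
clock: 10.8
eef_pos: [572.9, -129.6, 101.0]
tool_rot: [-3.141, -0.0, 1.571]
force: [-0.4, 0.7, -1.8]
width: 44.3
gripper_force: 61.6
```

Request:
play_rows(
  targets=[
    [1, 0, 0, 0.1, 0],
    [1, 0, 0, 0.15, 0],
    [1, 0, 0, 0.2, 0],
    [1, 0, 0, 0.2, 0],
  ],
)

```text
clock: 11.2
eef_pos: [573.1, -129.6, 99.6]
tool_rot: [3.141, -0.0, 1.571]
force: [-0.3, 0.3, 1.1]
width: 44.1
gripper_force: 61.9
```

Contact has begun, so I release, wait and retreat upwards.

Request:
play_rows(
  targets=[
    [0, 0, 0, 0, 0],
    [0, 0, 0, 0, 0],
    [0, 0, 0, 0, 0],
    [0, 0, 0, 0, 0],
    [0, 0, 0, 0, 0],
    [0, 0, 0, -0.5, 0],
    [0, 0, 0, -2.5, 0],
    [0, 0, 0, -6, 0],
    [0, 0, 0, -9, 0],
    [0, 0, 0, -11, 0],
  ],
)

```text
clock: 12.2
eef_pos: [573.8, -130.0, 211.9]
tool_rot: [3.139, 0.001, 1.571]
force: [0.1, 0.1, 0.1]
width: 85.1
gripper_force: 0.0
```

Request:
play_rows(
  targets=[
    [0.45, -1, -0.5, -0.5, 0],
    [0.45, -3, -1, -0.5, 0],
    [0.45, -5, -2, -0.5, 0],
    [0.45, -6, -3, -0.5, 0],
    [0.45, -6, -3, -0.5, 0],
    [0.45, -6, -3, -0.5, 0],
  ],
)

```text
clock: 12.8
eef_pos: [542.8, -189.1, 213.9]
tool_rot: [-3.141, -0.001, 1.571]
force: [0.5, -0.1, -0.7]
width: 46.8
gripper_force: 0.0
```

```bash
python3 - <<'E'
from h import *
im,d,st=shot('wrist','w4.png')
print(st['eef_pos'],np.degrees(st['tool_rot']),st['width'],st['force'])
P=cloud('wrist',np.ones((480,640),bool),d,st)
Q=P[(abs(P[:,0]-572)<40)&(abs(P[:,1]+130)<40)]
q=Q[abs(Q[:,2]-98)<5]; print('ring',len(q),cv2.minEnclosingCircle(q[:,:2].astype(np.float32)),np.median(q[:,2]))
q=Q[Q[:,2]>112]; print('tip',len(q),q.mean(0))
im,d,st=shot('top')
P=cloud('top',np.ones((480,640),bool),d)
B=P[(P[:,2]>106)&(P[:,2]<126)&(P[:,0]<530)&(P[:,0]>480)&(P[:,1]>10)&(P[:,1]<130)]
l=np.polyfit(B[:,1],B[:,0],1); print('bar',len(B),B.mean(0),B.min(0),B.max(0),l)
H=P[(P[:,2]>108)&(P[:,2]<126)&(P[:,0]>560)&(P[:,0]<690)&(P[:,1]>-60)&(P[:,1]<190)]
print('plate',H.min(0),H.max(0),np.median(H,0),cv2.minAreaRect(H[:,:2].astype(np.float32)))
E
```

```text
[ 542.83361876 -189.07567631  213.90720856] [-1.79970131e+02 -6.25764393e-02  8.99858270e+01] 46.83644287018363 [ 0.46035843 -0.11607176 -0.65473918]
ring 3104 ((572.2593994140625, -130.3468475341797), 22.913185119628906) 98.52757356658319
tip 740 [ 571.53659736 -129.76237016  118.5709322 ]
bar 339 [520.25471017  69.73638632 117.07932173] [513.89917349  11.50374227 107.83399839] [529.88655491 128.814668   125.91512128] [-9.16768263e-03  5.20894031e+02]
plate [560.47291483 -22.50521211 108.00034415] [689.9940766  181.78778777 125.02287328] [629.13923163  73.04578166 114.48246804] ((625.2256469726562, 79.64179229736328), (129.5184326171875, 204.29248046875), 0.005422978661954403)
```

View pics/w4.png

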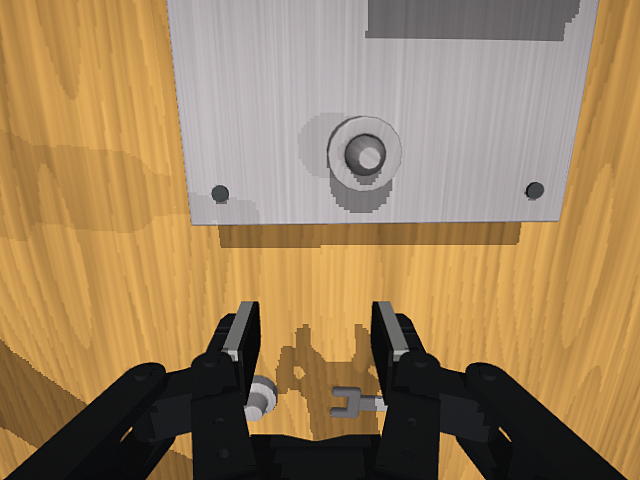

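The ring is home: its top is at 98.5 mm and it is concentric with the spindle at (365,152). Now to the hood bar, near (520,70).

Request:
play_rows(
  targets=[
    [0.45, 2, -0.3, 0, 0],
    [0.45, 5.5, -0.6, 0, 0],
    [0.45, 9.5, -1, 0, 0],
    [0.45, 13.5, -1.5, 0, 0],
    [0.45, 17, -2, 0, 0],
    [0.45, 19.3, -2.2, 0, 0],
    [0.45, 19.9, -2.2, 0, 0],
    [0.45, 19.9, -2.2, 0, 0],
    [0.45, 19.9, -2.2, 0, 0],
  ],
)

```text
clock: 13.8
eef_pos: [521.4, 8.2, 214.3]
tool_rot: [3.141, 0.001, 1.57]
force: [-0.2, 0.1, 0.1]
width: 47.1
gripper_force: 0.0
```

```bash
python3 - <<'E'
from h import *
im,d,st=shot('wrist','w5.png')
print(st['eef_pos'],np.degrees(st['tool_rot']),st['width'])
P=cloud('wrist',np.ones((480,640),bool),d,st)
B=P[(abs(P[:,2]-113)<8)&(abs(P[:,0]-520)<16)&(P[:,1]>20)&(P[:,1]<115)]
l=np.polyfit(B[:,1],B[:,0],1); print('bar',len(B),np.median(B,0),np.percentile(B[:,2],97),np.percentile(B[:,0],[2,98]),l,np.polyval(l,70))
Q=P[(abs(P[:,2]-113)<8)&(abs(P[:,0]-545)<8)&(P[:,1]>-20)&(P[:,1]<170)]
h,e=np.histogram(Q[:,1],np.arange(-20,171,5)); print('arms y',e[:-1][h>0])
E
```

```text
[521.35109545   8.20101632 214.34781874] [1.79976160e+02 5.62283788e-02 8.99541375e+01] 47.07226532046088
bar 3607 [520.21120894  72.85334312 117.60177547] 119.45713997421944 [514.37097624 525.90628554] [-1.05902109e-02  5.20953377e+02] 520.2120620644451
arms y [  5  10  15 120 125 130]
```

View pics/w5.png

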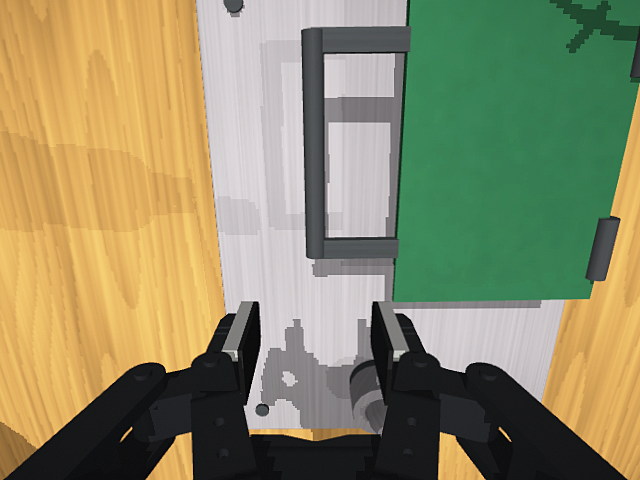

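The bar runs at (315,60–250) px, x 520.2, with its middle at y 70 and its top at 118 mm. This agrees with the geometry given.

Request:
play_rows(
  targets=[
    [0.45, 1.5, 0, 0, -0.6],
    [0.45, 4, -0.1, 0, -0.6],
    [0.45, 5.8, -0.1, 0.5, -0.6],
    [0.45, 6.2, -0.1, 2, -0.6],
    [0.45, 6.2, -0.1, 4, -0.6],
    [0.45, 6.2, -0.1, 6, -0.6],
    [0.45, 6.2, -0.1, 8, -0.6],
    [0.45, 6.2, -0.1, 9.2, -0.6],
    [0.45, 6.2, -0.1, 9.7, -0.6],
    [0.45, 6.2, -0.1, 9.7, -0.6],
  ],
)

```text
clock: 14.85
eef_pos: [519.9, 71.3, 117.0]
tool_rot: [-3.141, -0.0, 1.581]
force: [-0.6, -0.5, 0.6]
width: 47.2
gripper_force: 0.0
```

Request:
play_rows(
  targets=[
    [0.6, 0, 0, 0, 0],
    [0.8, 0, 0, 0, 0],
    [1, 0, 0, 0, 0],
    [1, 0, 0, 0, 0],
    [1, 0, 0, 0, 0],
    [1, 0, 0, 0, 0],
    [1, 0, 0, 0, 0],
    [1, 0, 0, 0, 0],
  ],
)

```text
clock: 15.65
eef_pos: [520.6, 71.5, 117.7]
tool_rot: [3.14, -0.0, 1.581]
force: [0.6, 0.7, 4.7]
width: 10.0
gripper_force: 58.7
```

Request:
play_rows(
  targets=[
    [1, 0, 0, -0.4, 0],
    [1, 0, 0.06, -1.44, 0],
    [1, 0, 0.13, -2.15, 0],
    [1, 0, 0.23, -2.87, 0],
    [1, 0, 0.36, -3.58, 0],
    [1, 0, 0.52, -4.28, 0],
    [1, 0, 0.7, -4.97, 0],
    [1, 0, 0.91, -5.66, 0],
    [1, 0, 1.15, -6.34, 0],
    [1, 0, 1.42, -7.01, 0],
  ],
)

```text
clock: 16.65
eef_pos: [533.7, 71.6, 187.7]
tool_rot: [-3.14, -0.0, 1.581]
force: [3.1, 1.7, -4.8]
width: 10.0
gripper_force: 58.3
```

Request:
play_rows(
  targets=[
    [1, 0, 0, 0, 0],
    [1, 0, 0, 0, 0],
    [1, 0, 0, 0, 0],
  ],
)

```text
clock: 16.95
eef_pos: [533.4, 71.6, 187.0]
tool_rot: [-3.14, -0.0, 1.581]
force: [2.2, 1.6, -3.6]
width: 9.7
gripper_force: 58.5
```

Request:
play_rows(
  targets=[
    [1, 0, 0.37, -0.82, 0],
    [1, 0, 0.78, -1.62, 0],
    [1, 0, 1.23, -2.4, 0],
    [1, 0, 1.72, -3.15, 0],
    [1, 0, 2.25, -3.88, 0],
    [1, 0, 2.81, -4.59, 0],
    [1, 0, 3.41, -5.26, 0],
    [1, 0, 4.04, -5.9, 0],
    [1, 0, 4.7, -6.51, 0],
    [1, 0, 5.39, -7.09, 0],
  ],
)

```text
clock: 17.95
eef_pos: [583.7, 72.1, 259.6]
tool_rot: [-3.131, -0.001, 1.581]
force: [-14.1, 0.5, 12.6]
width: 9.9
gripper_force: 58.6
```

Request:
play_rows(
  targets=[
    [1, 0, 0, 0, 0],
    [1, 0, 0, 0, 0],
    [1, 0, 0, 0, 0],
  ],
)

```text
clock: 18.25
eef_pos: [584.1, 72.1, 259.9]
tool_rot: [-3.133, -0.001, 1.581]
force: [-14.2, 1.4, 13.7]
width: 9.8
gripper_force: 58.9
```

```bash
cat >> h.py <<'E'
def hood():
    out=[]
    for n in ('side','top'):
        im,d,st=shot(n)
        P=cloud(n,np.ones((480,640),bool),d)
        g=(im[:,:,1].astype(int)>im[:,:,0]+15)&(d>0)
        Q=cloud(n,g,d); Q=Q[(Q[:,0]>560)&(Q[:,0]<720)&(Q[:,1]>-30)&(Q[:,1]<170)&(Q[:,2]>120)&(Q[:,2]<330)]
        if len(Q)>50:
            q=Q-np.median(Q,0); q=q[np.linalg.norm(q,axis=1)<120]
            w=np.linalg.svd(q-q.mean(0),full_matrices=False)[2][2]
            out.append((n,len(Q),np.round(w,2),round(float(np.arctan2(abs(w[0]),abs(w[2]))),3)))
    s=ctrl.read_state(); print(out,s['eef_pos'],s['force'],s['clock'])
    print('kin q',np.arctan2(s['eef_pos'][2]-5.5-112,700.2-s['eef_pos'][0]))
E
python3 -c "
from h import *
hood()"
```

```text
[('side', 514, array([0.76, 0.  , 0.65]), 0.864), ('top', 460, array([-0.76, -0.01, -0.65]), 0.869)] [584.07771989  72.1431672  259.88532873] [-14.26659588   1.45305981  12.87505616] 18.35
kin q 0.8866456510038524
```

Request:
play_rows(
  targets=[
    [1, 0, 0, -0.3, 0],
    [1, 0, 0.1, -0.6, 0],
    [1, 0, 0.3, -0.8, 0],
    [1, 0, 0.6, -1.0, 0],
    [1, 0, 0.9, -1.2, 0],
    [1, 0, 1.2, -1.4, 0],
    [1, 0, 1.45, -1.6, 0],
    [1, 0, 1.45, -1.6, 0],
  ],
)

```text
clock: 19.15
eef_pos: [603.0, 72.3, 275.0]
tool_rot: [3.141, -0.0, 1.581]
force: [-4.9, 1.1, 3.4]
width: 9.7
gripper_force: 59.0
```

```bash
python3 -c "
from h import *
hood();print(ctrl.read_state()['width'])"
```

```text
[('side', 218, array([-0.84,  0.  , -0.54]), 0.999), ('top', 73, array([ 0.83, -0.02,  0.56]), 0.98)] [602.60142435  72.35909738 274.70816313] [-3.98846992  1.61818151  3.88069834] 19.25
kin q 1.0152057302821869
9.613900054688651
```

The model matches (about 1.0 rad, small forces). Now slightly past balance, to about 1.12.

Request:
play_rows(
  targets=[
    [1, 0, 0.3, -0.2, 0],
    [1, 0, 0.6, -0.4, 0],
    [1, 0, 0.95, -0.6, 0],
    [1, 0, 1.25, -0.75, 0],
    [1, 0, 1.6, -0.95, 0],
    [1, 0, 1.9, -1.1, 0],
    [1, 0, 1.9, -1.1, 0],
    [1, 0, 1.9, -1.1, 0],
    [1, 0, 1.9, -1.1, 0],
  ],
)

```text
clock: 20.15
eef_pos: [622.5, 72.6, 286.7]
tool_rot: [3.139, -0.001, 1.581]
force: [-6.2, 1.2, 7.1]
width: 9.9
gripper_force: 58.8
```

```bash
python3 -c "
from h import *
hood();print(ctrl.read_state()['width'])"
```

```text
[('side', 80, array([0.9 , 0.02, 0.44]), 1.114)] [622.51437353  72.59134042 286.69560043] [-4.72350847  1.75132975  7.91097155] 20.25
kin q 1.1403619681054962
9.64717308497853
```

Request:
play_rows(
  targets=[
    [1, 0, -0.3, 0.15, 0],
    [1, 0, -0.6, 0.32, 0],
    [1, 0, -0.95, 0.52, 0],
    [1, 0, -1.3, 0.74, 0],
    [1, 0, -1.65, 0.97, 0],
    [1, 0, -2, 1.2, 0],
    [1, 0, -2.3, 1.4, 0],
    [1, 0, -2.5, 1.52, 0],
    [1, 0, -2.5, 1.52, 0],
    [1, 0, -2.5, 1.52, 0],
  ],
)

```text
clock: 21.25
eef_pos: [597.8, 72.3, 271.7]
tool_rot: [3.138, -0.001, 1.581]
force: [-5.6, 2.4, 9.0]
width: 9.8
gripper_force: 59.9
```

Request:
play_rows(
  targets=[
    [1, 0, 0, 0, 0],
    [1, 0, 0, 0, 0],
    [1, 0, 0, 0, 0],
    [1, 0, 0, 0, 0],
    [1, 0, 0, 0, 0],
    [1, 0, 0, 0, 0],
  ],
)

```text
clock: 21.85
eef_pos: [597.8, 72.3, 271.7]
tool_rot: [3.138, -0.001, 1.581]
force: [-5.3, 2.0, 8.8]
width: 9.5
gripper_force: 59.9
```

```bash
python3 -c "
from h import *
hood();print(ctrl.read_state()['width'],np.abs(ctrl.read_state()['qd']).max())
im,d,st=shot('side','s9.png'); cv2.imwrite('pics/s9c.png',cv2.resize(im[120:420,220:480],(690,600)[:2])[:,:,::-1])
im,d,st=shot('top'); P=cloud('top',np.ones((480,640),bool),d); q=P[(np.hypot(P[:,0]-572,P[:,1]+130)<35)&(abs(P[:,2]-98)<6)];print('ring',cv2.minEnclosingCircle(q[:,:2].astype(np.float32)),np.median(q[:,2]))
"
```

```text
[('side', 302, array([-0.82, -0.  , -0.57]), 0.962), ('top', 83, array([0.83, 0.03, 0.55]), 0.983)] [597.81945835  72.34309694 271.75069419] [-5.07263989  2.3956089   9.5301067 ] 21.95
kin q 0.9848307789975076
9.408379854414497 0.0014744480553677722
ring ((572.5443725585938, -128.14132690429688), 23.032827377319336) 98.10983131253545
```

View pics/s9c.png

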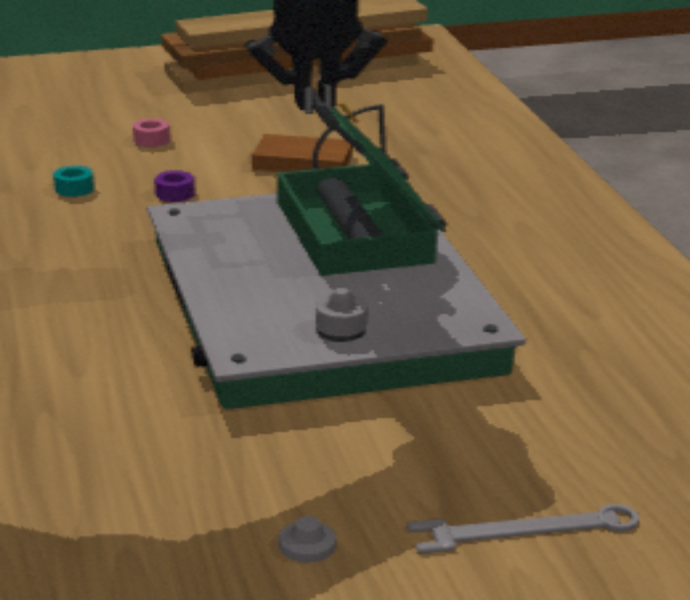

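The picture shows the ring seated at (341,315) and the hood held by its bar at (318,95), still at about 0.96 rad. The nut, wrench and offcut have not moved.

```bash
python3 -c "
from cell import ctrl
print(ctrl.finish_job())"
```

```text
the job is handed in; nothing more can be done
None
```

I handed the job in at about 22 s: the ring is home on the spindle's shoulder and released, and the gripper is holding the hood still at about 0.96 rad after taking it to about 1.12 rad; the nut, wrench and offcut look undisturbed, and the hand-in returned no verdict.

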